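Open the calibration wells and hold the probe centred in one

TASK

Open both wells of the calibration block: take off the two caps and put each into the shallow square dish of its own colour. Then take the green-handled probe from its holder and lower its rod into the well with the yellow ring until the black depth mark on the rod is level with the well's mouth, without the probe ever touching the block. Finish while still holding the probe there, upright, still and centred in the hole; leave the temperature logger, the red tape roll and the stapler alone.

Things in the scene. Friction and masses are not known exactly. Their poses are not given: they have to be found in the camera images.
- calib_block: aluminium two-well calibration block on a grey foot, fixed to the bench. Block 74 x 180 mm, foot 90 x 196 mm, top face 80 mm above the bench. Origin: centre of the underside; x across the block, y along its length, z up. Two vertical round wells on its long centre line, 100 mm apart, each 26 mm in diameter and 70 mm deep (blind)
- ringed_well (a point): centre of the mouth (in the top face, 80 mm above the bench) of the well marked by a flat yellow ring, 40 to 50 mm in diameter, around it; axes as the block's, z up
- plain_well (a point): centre of the mouth, in the top face, of the other well, which has no ring
- cap_red: red well cap, loose, 40 g, round: foot 18 mm in diameter and 8 mm tall (sits with play inside a well), then a flange 34 mm in diameter and 6 mm thick (rests on the block's top face), then a grip knob 22 mm in diameter and 30 mm tall; 44 mm in all. Origin: centre of the foot's underside, 8 mm below the mouth when seated; z up along the knob. It closes either well at the start
- cap_blue: blue well cap, same shape as the red one; closes the other well at the start. Origin: centre of the foot's underside
- dish_red: red shallow open dish, fixed, 130 x 130 mm outside, 26 mm high, walls and floor 4 mm thick. Origin: centre of the underside. Somewhere left or right of the robot
- dish_blue: blue shallow open dish, same as the red one, on the other side. Origin: centre of the underside
- probe_holder: grey upright holder, fixed: block 50 x 50 mm on a foot 80 x 80 mm, top 100 mm above the bench, with a vertical 15 mm hole in its middle that is deeper than the rod is long. Origin: centre of the underside
- probe: measuring probe, about 80 g, standing loose in the holder: steel rod 8 mm in diameter, 90 mm long below a round green handle 26 mm in diameter and 58 mm tall (90 to 148 mm above the tip); the handle's underside rests on the holder's top. Origin: the rod's tip; z up along the rod towards the handle
- probe_tip (a point): lower end of the probe's rod, on its axis
- probe_mark (a point): middle of the 6 mm wide black depth mark on the rod, on its axis, 50 mm above the tip
- temp_logger: white temperature logger, 86 x 52 x 22 mm, loose, leave alone. Origin: centre of the underside
- tape_red: roll of red tape lying flat, 92 mm in diameter, 20 mm high, loose, leave alone. Origin: centre of the underside
- stapler: blue stapler, 135 x 34 x 44 mm, loose, leave alone. Origin: centre of the underside

How it is judged:
By the outcome, as a careful person would: the job done as asked, in the order asked, and still so for the second after the job is handed in, while the arm keeps its last pose, push and grip.
It also fails if it takes over 72 s, if anything falls off the work surface, if the arm or the gripper's body presses on something with over 40 N, if the wrist force passes 120 N, or if a joint passes its speed limit or range.

ROBOT

A 7-joint arm with a two-finger parallel gripper is mounted at the origin on a cart in front of the work surface, level with it; the furniture and walls round the work are solid. World frame = base frame: x ahead of the robot, y to its left, z up, the work surface at z = 0. Lengths are in mm, angles in rad, forces in N, time in s.
With the tool pointing down it reaches from about 400 to 900 mm from the base axis. Payload 5.6 kg.
Tool frame: the origin (TCP) lies between the finger pads; the fingertips stand 8 mm ahead of it and the grasp point (between the pads) lies 11 mm behind it; z points along the fingers, y is the line along which they close (so a half turn about z gives the same grasp; the last joint's range is limited). The gripper opens to 92 mm and grips with 3 to 60 N. Pads are 20 mm wide; open, the fingers measure 128 mm over their backs; the gripper's body (75 mm by 189 mm) begins 69 mm behind the grasp point.
Start: joints at [-1.361, 0.468, -0.012, 1.603, 0.006, 1.071, -0.056], TCP at [162.617, 629.337, 222.592] pointing down, gripper open.
Joint ranges: [-2.53, 2.53], [-0.31, 2.02], [-1.57, 1.55], [0.28, 2.44], [-1.29, 4.43], [0.15, 1.84], [-2.92, 2.92]. Speed limits (rad/s): [2.57, 2.57, 3.14, 3.14, 3.14, 3.14, 3.14].

INTERFACE

Orientations are given as a rotation vector (axis times angle).
In Python, from cell import robot, grip, kinematics, readout, read_camera, camera_info, ticket, spot_in, mark_of gives the robot as it stands. Calls block until the motion is done:
- robot.movep(position, orientation): joint-space move of the TCP to a pose.
- robot.servo_line(position, feed=150, rotation=None): straight line of the TCP; rotation=None keeps the orientation; feed is the mean speed in mm/s.
- robot.goto_joints(angles): joint-space move.
- grip(opening, newtons=None): opening from 0.0 (shut) to 1.0 (fully open); newtons is the grip in N (None keeps the last); returns when the fingers have stopped.
- robot.hold(seconds).
- kinematics.ik(position, orientation): joint angles nearest the present ones, or None.
- readout.observe(): the state.
- read_camera(name): name is "scene" or "top" or "wrist"; returns (picture, depth): 400x640x3 uint8, red, green, blue; 400x640 float32, mm along the optical axis (not along the pixel's ray), 0 where there is no reading.
- camera_info(name): a dict with "camera_matrix" (3x3 intrinsics, pixels), "R" (3x3) and "t" (3): a world point X has camera coordinates R X + t. Camera axes: x right, y down, z forward; pixel columns grow to the right and rows downward; lengths in mm; the calibration is good to about 2 mm. A picture is of the moment at which its call begins: read the wrist's pose just before it. camera_info takes no time and is no camera call; for the wrist camera it gives the pose at the moment of the call.
A pose or a line that the arm cannot do raises robot.IKError and nothing moves.
- ticket.job_done(): hands the job in; it is judged then, once.
Trained networks look in the newest picture that a camera, given by its name, has taken for a name from the list of things; names that differ only in an ending like _2 or _b are one class to them, and where a whole thing is asked for, a point or a joint stands for the part that bears it (a point fixed in the world has none). Each returns a list of dicts, best first, with "p" (0 to 1); they miss things now and then, are a little off and sometimes report something else, mostly with a low value. They report only what shows in the picture. A call takes as long as a camera call.
- spot_in(camera, query): "xy" ([column, row] in pixels, amid what is visible of it).
- mark_of(camera, query): "xy" ([column, row] in pixels: a listed point, or the origin of a listed thing).
The state is a dict: "t": time; "joints": joint angles; "joint_velocities": joint speeds; "joint_torque": joint torques, N m; "tcp_pos": TCP position; "tcp_rot": TCP orientation; "contact_force": force on the tool from outside, world axes, zero at the start; "wrist_torque": the same for the moment, N m; "grip_width": opening from 0.0 (shut) to 1.0 (fully open); "grip_force": force on a finger pad.
Only numpy, scipy, OpenCV 4.12 (cv2) and the standard library are available. Lean on these libraries where they do the work, as an engineer would, in place of code of your own. Each camera call takes 0.05 s, during which the arm holds its last target. There are 200 camera calls.

## Working session

There is one attempt and no reset: what is moved stays moved. The work goes in short steps, each a Python script; the robot and the scene stay as the last script left them, time stands still between calls to the robot, and variables do not carry over. Pictures are saved under pics/ and viewed, at most 10 in all, crops included, and the job is handed in when it is done.

```bash
mkdir -p pics; ls; cat > h.py <<'E'
import numpy as np, cv2
from cell import robot, grip, kinematics, readout, read_camera, camera_info, ticket, spot_in, mark_of
def ray(cam,xy,info=None):
    i=info or camera_info(cam);K=np.array(i["camera_matrix"]);R=np.array(i["R"]);t=np.array(i["t"])
    d=R.T@np.linalg.inv(K)@[xy[0],xy[1],1.];return -R.T@t,d
def at_z(cam,xy,z,info=None):
    c,d=ray(cam,xy,info);return c+d*(z-c[2])/d[2]
def cloud(cam,depth,info=None):
    i=info or camera_info(cam);K=np.array(i["camera_matrix"]);R=np.array(i["R"]);t=np.array(i["t"])
    v,u=np.mgrid[:depth.shape[0],:depth.shape[1]]
    p=np.stack([u,v,np.ones_like(u)],-1)@np.linalg.inv(K).T*depth[...,None]
    return (p-t)@R
def save(n,im): cv2.imwrite(f"pics/{n}.png",im[...,::-1])
E
python3 - <<'E'
from h import *
np.set_printoptions(precision=1,suppress=True)
o=readout.observe();print(o)
for c in ["top","scene"]:
    im,d=read_camera(c);save(c+"0",im);np.save(c+"0.npy",d)
    i=camera_info(c);print(c,(-np.array(i["R"]).T@i["t"]))
    P=cloud(c,d)
    for q in ["calib_block","cap_red","cap_blue","dish_red","dish_blue","probe_holder","probe","temp_logger","tape_red","stapler","ringed_well"]:
        for f in ([spot_in,mark_of]if q!="ringed_well" else [mark_of]):
            for r in f(c,q)[:2]:
                u,v=map(int,r["xy"]);
                print(q,f.__name__,round(r["p"],2),np.array(r["xy"]),P[min(v,399),min(u,639)], at_z(c,r["xy"],0))
E
```

```text
cell.py
pics
{'t': 0.0, 'joints': array([-1.4,  0.5, -0. ,  1.6,  0. ,  1.1, -0.1]), 'joint_velocities': array([ 0., -0.,  0.,  0., -0.,  0.,  0.]), 'joint_torque': array([  0. , -52.1,  -0. , -24.4,  -0.1,   0. ,   0. ]), 'tcp_pos': array([162.5, 628.8, 221.6]), 'tcp_rot': array([-0.4, -3.1,  0. ]), 'contact_force': array([-0.4,  0.8, -0.4]), 'wrist_torque': array([0. , 0.1, 0. ]), 'grip_force': 0.0, 'grip_width': 0.998310875010104}
top [ 478.9  -60.2 1200.2]
calib_block call 0.9 [265.6 189.7] [645.   82.6  81. ] [654.7  91.    0. ]
calib_block call 0.9 [268.4 190.1] [642.3  74.   79.1] [653.5  82.2   0. ]
cap_red call 0.56 [282.2 188.9] [642.8  29.9 115.9] [657.5  38.9   0. ]
cap_red call 0.61 [283.7 189.6] [641.   27.6 109.1] [655.3  34.1   0. ]
cap_blue call 0.44 [247.1 182.4] [660.2 130.2 113.2] [677.8 149.7   0. ]
cap_blue call 0.64 [246.4 184.8] [654.4 132.9 113.2] [670.1 151.7   0. ]
dish_red call 0.8 [371.5 262.2] [ 430.3 -238.3    0.6] [ 429.6 -239.9    0. ]
dish_red call 0.95 [372.7 261.2] [ 433.5 -240.7    5.3] [ 432.7 -243.7    0. ]
dish_red call 0.73 [424.3 194.4] [ 643
[... 2355 characters left out ...]
  0. ]
temp_logger call 0.67 [189.4 252.1] [612.  316.3  21.4] [644.4 304.9   0. ]
temp_logger call 0.67 [288.4 192.3] [632.   44.2  91.2] [796.9 -62.9   0. ]
temp_logger call 0.56 [189.  253.5] [606.7 318.3  22.3] [639.3 307.8   0. ]
tape_red call 0.59 [310.4 185.7] [ 801.4 -145.9    2.5] [ 801.  -147.2    0. ]
tape_red call 0.5 [370.4 158.1] [ 622.6 -222.   132.8] [ 886.1 -479.3    0. ]
tape_red call 0.87 [307. 189.] [ 783.9 -122.2    1.2] [ 786.2 -123.8    0. ]
stapler call 0.62 [409.8 176.3] [ 635.9 -410.9   31.2] [ 683.5 -471.2    0. ]
stapler call 0.67 [408.5 181.2] [ 648.2 -423.6    6.7] [ 656.7 -436.1    0. ]
ringed_well call 0.78 [252.1 200.8] [649.4 136.9  86.3] [804.6  56.    0. ]
```

View pics/top0.png

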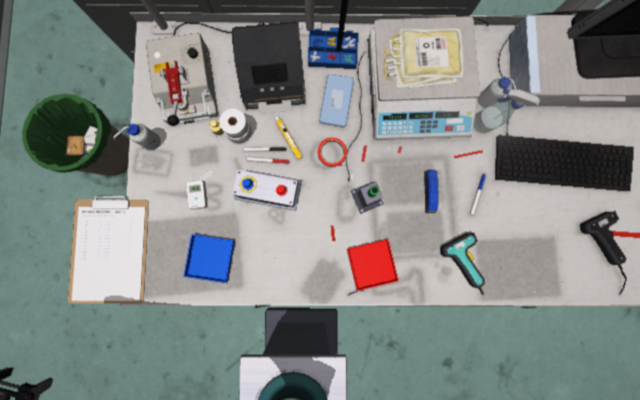

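View pics/scene0.png

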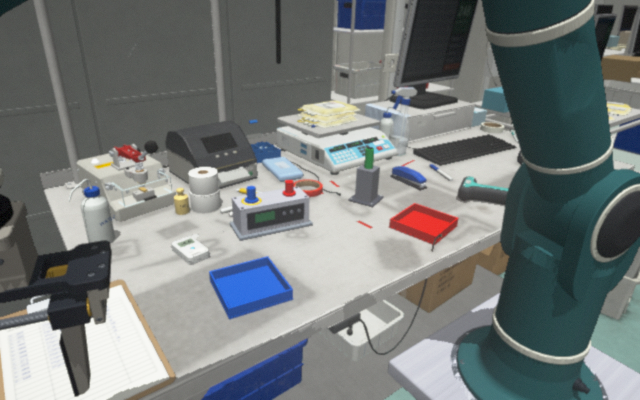

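```bash
python3 - <<'E'
from h import *
np.set_printoptions(precision=2,suppress=True)
i=camera_info("wrist");R=np.array(i["R"]);t=np.array(i["t"]);print(i["camera_matrix"])
from scipy.spatial.transform import Rotation as Ro
o=readout.observe();Rt=Ro.from_rotvec(o["tcp_rot"]).as_matrix()
print("cam centre in tool",Rt.T@(-R.T@t-o["tcp_pos"]),"cam axes in tool\n",Rt.T@R.T, Rt)
E
cat >> h.py <<'E'
from scipy.spatial.transform import Rotation as Ro
def down(a):  # tool x at world angle a, z down
    x=np.array([np.cos(a),np.sin(a),0]);z=np.array([0,0,-1.]);return Ro.from_matrix(np.stack([x,np.cross(z,x),z],1)).as_rotvec()
def look(n):
    info=camera_info("wrist");im,d=read_camera("wrist");save(n,im);np.save(n+".npy",d);return im,d,info
E
python3 - <<'E'
from h import *
np.set_printoptions(precision=2,suppress=True)
a=np.arctan2(102,16)
for s in (0,np.pi):
    print(s,kinematics.ik([650,80,240],down(a+s)),kinematics.ik([435,-240,100],down(a+s)),kinematics.ik([630,-214,240],down(a+s)))
    print(kinematics.ik([650,80,240],down(a+s+1.57)))
q=[kinematics.ik([650,80,240],down(a+s)) for s in (0,np.pi)]
s=0 if q[0] is not None and (q[1] is None or abs(q[0][6])<abs(q[1][6])) else np.pi
robot.movep([650,80,240],down(a+s))
im,d,info=look("w1")
P=cloud("wrist",d,info)
for qn in ["cap_red","cap_blue","calib_block","ringed_well","plain_well"]:
    for r in mark_of("wrist",qn)[:2]:
        z={"cap_red":72,"cap_blue":72,"calib_block":0}.get(qn,80)
        print(qn,r["p"],np.array(r["xy"]),at_z("wrist",r["xy"],z,info))
hsv=cv2.cvtColor(im,cv2.COLOR_RGB2HSV)
for nm,lo,hi in [("red",(0,120,80),(8,255,255)),("blue",(100,120,60),(125,255,255))]:
    m=cv2.inRange(hsv,lo,hi)>0
    if nm=="red": m|=cv2.inRange(hsv,(172,120,80),(180,255,255))>0
    top=m&(abs(P[...,2]-116)<5)
    for k in [top]:
        p=P[k];print(nm,len(p),p.mean(0) if len(p) else 0,p.min(0),p.max(0))
print(readout.observe()["t"],readout.observe()["tcp_pos"],s)
E
```

```text
0 [-0.64  0.52  0.67  1.61 -0.35  1.14 -0.05] [-0.02  0.43  0.56  2.1  -0.34  0.71  0.61] [-0.37  0.65  1.    1.59 -0.57  1.22  0.58]
[-0.47  0.47  0.41  1.59 -0.2   1.12  1.41]
3.141592653589793 [-0.23  0.46  0.08  1.58 -0.04  1.11  2.85] [-0.51  0.85  1.34  2.12 -1.    1.06 -1.93] [-0.5   0.85  1.34  1.6  -0.85  1.38 -2.36]
[-0.74  0.56  0.82  1.61 -0.44  1.16 -1.54]
cap_red 0.87 [321.9 229.6] [642.04  32.62  72.  ]
cap_red 0.5 [324.6 134.5] [659.7  129.81  72.  ]
cap_blue 0.72 [324.6 133. ] [659.92 131.23  72.  ]
calib_block 0.56 [324.9 168.3] [653.6   84.09   0.  ]
ringed_well 0.62 [328.  130.5] [663.49 133.62  80.  ]
red 355 [643.17  34.47 115.87] [633.17  24.14 114.07] [653.79  44.36 117.89]
blue 518 [661.23 132.31 115.83] [650.55 121.29 111.66] [671.92 142.77 118.26]
5.1 [649.96  80.31 239.96] 0
```

View pics/w1.png

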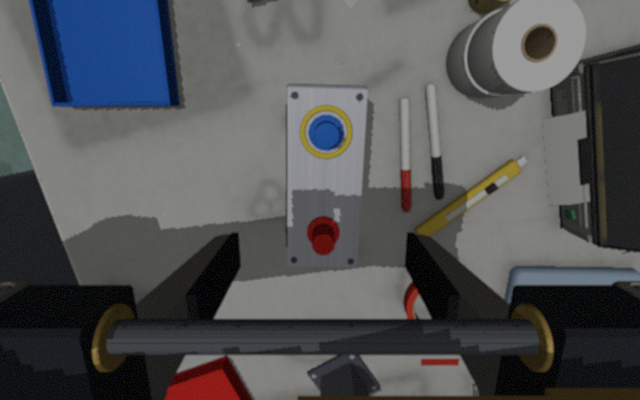

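```bash
cat >> h.py <<'E'
B=np.array([661.2,132.3]);Rd=np.array([643.2,34.5]);A=np.arctan2(*(B-Rd)[::-1])
def line(p,feed=250): robot.servo_line(list(p),feed=feed)
def cap(c,dish):
    r=down(A)
    robot.movep([*c,180],r); grip(0.55,15)
    line([*c,97],150)
    grip(0.0,15);o=readout.observe();print("gripped",o["grip_width"]*92,o["grip_force"],o["tcp_pos"],o["contact_force"])
    line([*c,150],120)
    print("lifted",readout.observe()["grip_width"]*92)
    try: line([*dish,150],300)
    except robot.IKError: print("ik->movep"); robot.movep([*dish,150],r)
    line([*dish,31],150); print(readout.observe()["grip_width"]*92)
    grip(0.55); line([*dish,150],250); print(readout.observe()["t"])
E
python3 - <<'E'
from h import *
np.set_printoptions(precision=2,suppress=True)
cap(Rd,[431,-246])
im,d=read_camera("top");save("t2",im)
for q in ["cap_red","dish_red"]:
    for r in spot_in("top",q)[:2]: print(q,r["p"],at_z("top",r["xy"],20))
E
```

```text
gripped 20.5407977460594 15.000306218862534 [643.46  34.6   97.5 ] [-0.76  0.61  3.19]
lifted 20.931387666679594
20.796999798163277
11.5833
cap_red 0.41 [ 424.16 -245.68   20.  ]
dish_red 0.77 [ 433.41 -208.65   20.  ]
```

```bash
python3 - <<'E'
from h import *
np.set_printoptions(precision=2,suppress=True)
cap(B,[438,257])
# look at open wells: camera 75 mm on tool x; centre view over ringed well
c=B-40*np.array([np.cos(A),np.sin(A)])
robot.movep([*c,200],down(A)); robot.hold(0.3)
im,d,info=look("w3"); np.save("w3_info.npy",info,allow_pickle=True)
for qn in ["ringed_well","plain_well"]:
    for r in mark_of("wrist",qn)[:2]: print(qn,r["p"],np.array(r["xy"]),at_z("wrist",r["xy"],80,info))
hsv=cv2.cvtColor(im,cv2.COLOR_RGB2HSV); m=cv2.inRange(hsv,(20,110,90),(35,255,255))
P=cloud("wrist",d,info); m[(abs(P[...,2]-80)>6)]=0
n,l,s,ce=cv2.connectedComponentsWithStats(m);k=1+s[1:,4].argmax();m2=(l==k)
cs,_=cv2.findContours(m2.astype(np.uint8),cv2.RETR_CCOMP,cv2.CHAIN_APPROX_NONE)
for ct in cs:
    if len(ct)>30:
        w=np.array([at_z("wrist",p,80,info)[:2] for p in ct[:,0].astype(float)])
        e=cv2.fitEllipse(w.astype(np.float32));print("ring contour",len(ct),e)
top,_=read_camera("top");save("t3",np.hstack([cv2.resize(top[130:300,170:410],None,fx=3,fy=3,interpolation=cv2.INTER_CUBIC)]))
print(readout.observe()["t"])
E
```

```text
gripped 21.0913042739625 15.00033125281334 [661.44 132.4   97.51] [-0.65  0.57  2.81]
lifted 20.87274955425646
21.206682234687836
18.5917
ringed_well 0.97 [323.2 148.4] [661.89 134.72  80.  ]
ringed_well 0.46 [320.7 185.4] [654.05 103.62  80.  ]
plain_well 0.89 [319.9 259.5] [640.66  34.54  80.  ]
ring contour 162 ((661.105224609375, 132.5304718017578), (48.282169342041016, 48.39597702026367), 127.466552734375)
ring contour 140 ((661.0648193359375, 132.51766967773438), (41.28495788574219, 41.4011116027832), 23.466554641723633)
20.1583
```

View pics/t3.png

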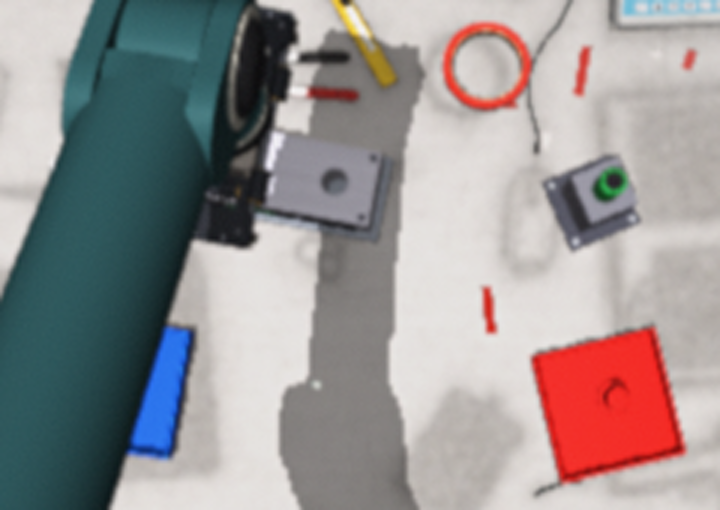

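View pics/w3.png

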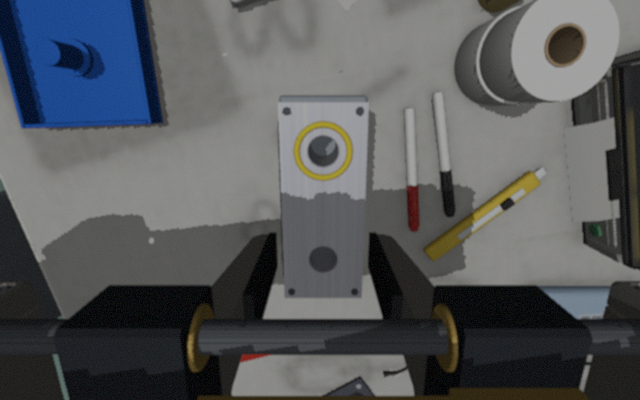

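```bash
python3 - <<'E'
from h import *
np.set_printoptions(precision=2,suppress=True)
u=np.array([np.cos(A),np.sin(A)])
c=np.array([628,-214])-50*u
robot.movep([*c,270],down(A)); robot.hold(0.3)
im,d,info=look("w4")
P=cloud("wrist",d,info)
hsv=cv2.cvtColor(im,cv2.COLOR_RGB2HSV); m=cv2.inRange(hsv,(45,80,30),(90,255,255))>0
k=m&(abs(P[...,2]-158)<5)
p=P[k];print(len(p),p.mean(0),p.min(0),p.max(0))
w=p[:,:2].astype(np.float32);print("circle",cv2.minEnclosingCircle(w))
mm=(k*255).astype(np.uint8);cs,_=cv2.findContours(mm,cv2.RETR_EXTERNAL,cv2.CHAIN_APPROX_NONE);ct=max(cs,key=len)
w=np.array([at_z("wrist",q,158,info)[:2] for q in ct[:,0].astype(float)],np.float32);print(cv2.fitEllipse(w), ct[:,0].mean(0))
h=(P[...,2]>96)&(P[...,2]<104)&(abs(P[...,0]-628)<60)&(abs(P[...,1]+214)<60)
print("holder top",cv2.minAreaRect(P[h][:,:2].astype(np.float32)))
for q in ["probe","probe_holder","probe_tip"]:
    for r in mark_of("wrist",q)[:1]: print(q,r,at_z("wrist",r["xy"],10 if q!="probe_holder" else 0,info))
print(readout.observe()["t"],readout.observe()["tcp_pos"])
E
```

```text
442 [ 633.66 -227.57  157.95] [ 621.03 -240.55  153.1 ] [ 646.25 -216.03  161.01]
circle ((633.6561889648438, -228.25225830078125), 12.69659423828125)
((633.5731811523438, -228.01644897460938), (24.266475677490234, 24.391599655151367), 98.20450592041016) [331.52 155.55]
holder top ((633.5707397460938, -228.8273468017578), (49.998260498046875, 50.00247573852539), 22.830942153930664)
probe {'xy': [332.4, 138.3], 'p': 0.88} [ 638.72 -227.71   10.  ]
probe_holder {'xy': [328.0, 136.4], 'p': 0.84} [ 633.73 -225.26    0.  ]
22.025 [ 619.   -262.99  269.96]
```

View pics/w4.png

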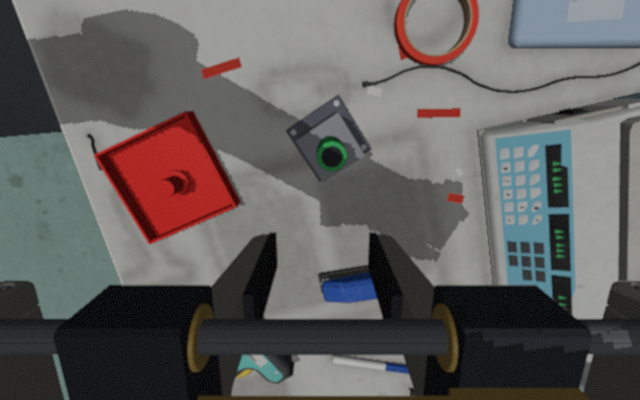

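```bash
python3 - <<'E'
from h import *
np.set_printoptions(precision=2,suppress=True)
p=np.array([633.6,-228.1])
robot.movep([*p,240],down(A)); grip(0.5)
line([*p,123],150)
grip(0.0,30);robot.hold(0.2);o=readout.observe();print("gripped",o["grip_width"]*92,o["grip_force"],o["tcp_pos"],o["contact_force"],o["wrist_torque"])
line([*p,255],100)
o=readout.observe();print("lifted",o["grip_width"]*92,o["contact_force"])
t=[661.1,132.5,255]
try: line(t,200)
except robot.IKError: print("movep");robot.movep(t,down(A))
robot.hold(0.4)
o=readout.observe();print(o["t"],o["tcp_pos"],o["grip_width"]*92)
im,d,info=look("w5");np.save("w5_info.npy",info,allow_pickle=True)
for q in ["probe_tip","probe_mark","ringed_well"]:
    for r in mark_of("wrist",q)[:2]: print(q,r,at_z("wrist",r["xy"],{"probe_tip":142,"probe_mark":192}.get(q,80),info))
s,sd=read_camera("scene");save("s5",cv2.resize(s[80:280,150:410],None,fx=3,fy=3,interpolation=cv2.INTER_CUBIC))
for q in ["probe_tip","probe_mark","ringed_well"]:
    for r in mark_of("scene",q)[:1]: print("scene",q,r)
E
```

```text
gripped 25.478257452479596 29.999908804893494 [ 633.95 -228.2   123.74] [-0.45  0.88  5.23] [ 0.17  0.37 -0.02]
lifted 25.679190408205404 [ 0.   -0.67 -0.46]
28.0083 [661.13 132.32 255.02] 25.412966813715414
probe_mark {'xy': [318.9, 216.4], 'p': 0.94} [658.96 132.53 192.  ]
ringed_well {'xy': [321.3, 179.4], 'p': 0.92} [660.92 135.31  80.  ]
scene probe_tip {'xy': [246.0, 175.5], 'p': 0.71}
scene probe_mark {'xy': [252.8, 160.3], 'p': 0.65}
scene ringed_well {'xy': [247.9, 202.3], 'p': 0.97}
```

View pics/w5.png

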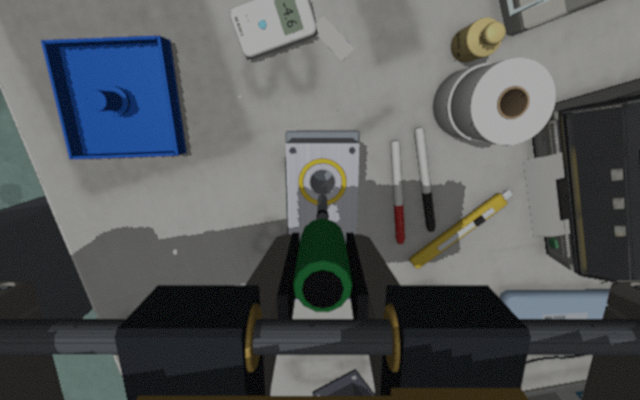

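View pics/s5.png

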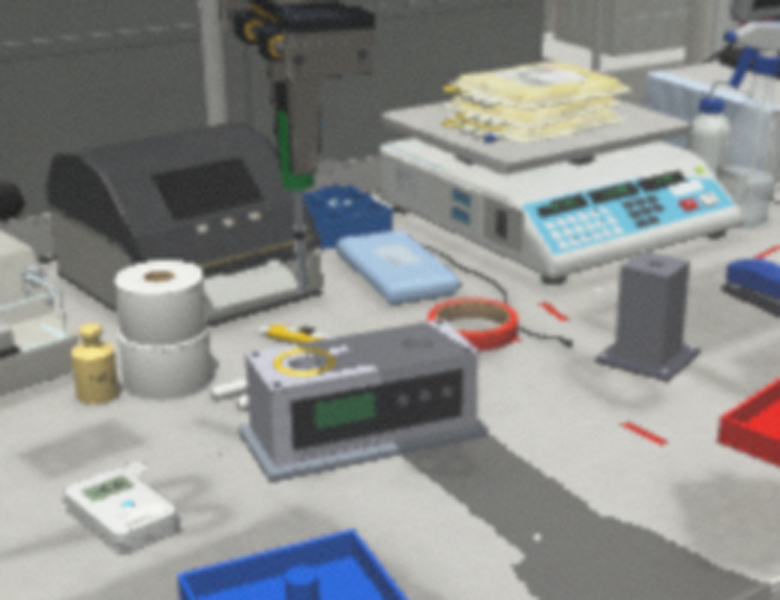

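```bash
cat >> h.py <<'E'
def rod(d,info,c,lo,hi,step=10):
    P=cloud("wrist",d,info);u=np.array([np.cos(A),np.sin(A)]);v=np.array([-u[1],u[0]])
    q=P[...,:2]-c; a=q@u; b=q@v; z=P[...,2]
    for z0 in np.arange(lo,hi,step):
        k=(z>=z0)&(z<z0+step)&(abs(a)<16)&(abs(b)<16)
        if k.sum(): print(z0,k.sum(),"along u max %.1f med %.1f; v %.1f..%.1f mid %.1f"%(np.percentile(a[k],95),np.median(a[k]),b[k].min(),b[k].max(),np.mean([b[k].min(),b[k].max()])))
E
python3 - <<'E'
from h import *
np.set_printoptions(precision=1,suppress=True)
c=readout.observe()["tcp_pos"][:2]
info=np.load("w5_info.npy",allow_pickle=True).item();d=np.load("w5.npy")
rod(d,info,c,130,295)
i=camera_info("scene");K=np.array(i["camera_matrix"]);R=np.array(i["R"]);t=np.array(i["t"])
for z in (142,192,232,80):
    x=K@(R@np.array([*c,z])+t);x=x[:2]/x[2];print(z,x,"crop",(x-[150,80])*3)
E
```

```text
140 19 along u max 3.3 med 2.6; v -3.4..3.3 mid -0.0
150 32 along u max 3.0 med 2.4; v -4.2..3.3 mid -0.5
160 32 along u max 3.3 med 2.5; v -4.0..3.2 mid -0.4
170 40 along u max 3.1 med 2.4; v -3.9..3.8 mid -0.1
180 35 along u max 3.4 med 2.8; v -3.7..3.6 mid -0.1
190 59 along u max 3.5 med 2.6; v -4.4..4.2 mid -0.1
200 30 along u max 3.5 med 2.7; v -3.5..3.4 mid -0.1
230 155 along u max 12.1 med 10.7; v -13.0..12.6 mid -0.2
240 314 along u max 12.0 med 10.0; v -15.8..15.7 mid -0.1
250 436 along u max 12.1 med 8.9; v -16.0..15.9 mid -0.0
260 510 along u max 12.1 med 9.0; v -15.9..16.0 mid 0.0
270 608 along u max 12.0 med 9.0; v -16.0..16.0 mid 0.0
280 1900 along u max 11.7 med 6.8; v -16.0..16.0 mid -0.0
290 1602 along u max 8.7 med 0.8; v -16.0..16.0 mid -0.0
142 [250.4 176.9] crop [301.3 290.8]
192 [249.6 157.3] crop [298.8 232. ]
232 [248.9 141.1] crop [296.7 183.3]
80 [251.4 200.2] crop [304.2 360.5]
```

```bash
cat >> h.py <<'E'
def ring(im,d,info):
    hsv=cv2.cvtColor(im,cv2.COLOR_RGB2HSV); m=cv2.inRange(hsv,(20,110,60),(35,255,255)); P=cloud("wrist",d,info); m[abs(P[...,2]-80)>6]=0
    m[np.hypot(P[...,0]-661,P[...,1]-132.5)>35]=0
    w=P[m>0][:,:2]; from scipy.optimize import least_squares
    s=least_squares(lambda x:np.hypot(*(w-x[:2]).T)-x[2],[661,132,22.],loss="soft_l1");return s.x,len(w)
def darkmark(im,d,info,c,lo,hi):
    P=cloud("wrist",d,info);k=(np.hypot(P[...,0]-c[0],P[...,1]-c[1])<5)&(P[...,2]>lo)&(P[...,2]<hi);g=im.max(2)
    for z0 in np.arange(lo,hi,2):
        j=k&(P[...,2]>=z0)&(P[...,2]<z0+2)
        if j.sum(): print(z0,j.sum(),int(np.median(g[j])),end=" | ")
    print()
E
python3 - <<'E'
from h import *
np.set_printoptions(precision=1,suppress=True)
u=np.array([np.cos(A),np.sin(A)]);v=np.array([-u[1],u[0]])
c=np.array([661.1,132.5])+0.7*u+0.1*v
line([*c,204],120);robot.hold(0.4)
im,d,info=look("w6");o=readout.observe();print(o["tcp_pos"],o["contact_force"])
print("ring",ring(im,d,info))
rod(d,info,o["tcp_pos"][:2],88,180);darkmark(im,d,info,c,88,178)
save("w6c",cv2.resize(im[140:290,220:420],None,fx=4,fy=4,interpolation=cv2.INTER_CUBIC))
E
```

```text
[661.2 133.3 204.3] [ 0.   0.8 -0.6]
ring (array([661.2, 132.9,  22.4]), 686)
88 17 along u max 3.2 med 2.8; v -3.6..3.2 mid -0.2
98 28 along u max 3.4 med 2.7; v -4.3..3.2 mid -0.6
108 34 along u max 3.2 med 2.8; v -4.2..3.0 mid -0.6
118 39 along u max 3.4 med 2.8; v -4.0..3.7 mid -0.2
128 34 along u max 3.5 med 2.7; v -4.5..3.6 mid -0.5
138 62 along u max 3.8 med 2.8; v -4.5..4.1 mid -0.2
148 34 along u max 3.3 med 2.9; v -3.6..3.3 mid -0.2
178 127 along u max 12.3 med 10.9; v -13.0..12.2 mid -0.4
92 6 57 | 94 3 51 | 96 8 54 | 98 4 53 | 100 5 49 | 102 8 54 | 104 5 48 | 106 6 55 | 108 8 51 | 110 6 49 | 112 7 50 | 114 7 52 | 116 6 49 | 118 9 47 | 120 6 45 | 122 8 47 | 124 8 46 | 126 8 45 | 128 9 48 | 130 6 45 | 132 9 40 | 134 5 35 | 136 5 39 | 138 9 23 | 140 11 20 | 142 23 37 | 144 9 44 | 146 10 43 | 148 10 46 | 150 9 45 | 152 9 46 | 154 6 42 |
```

View pics/w6c.png

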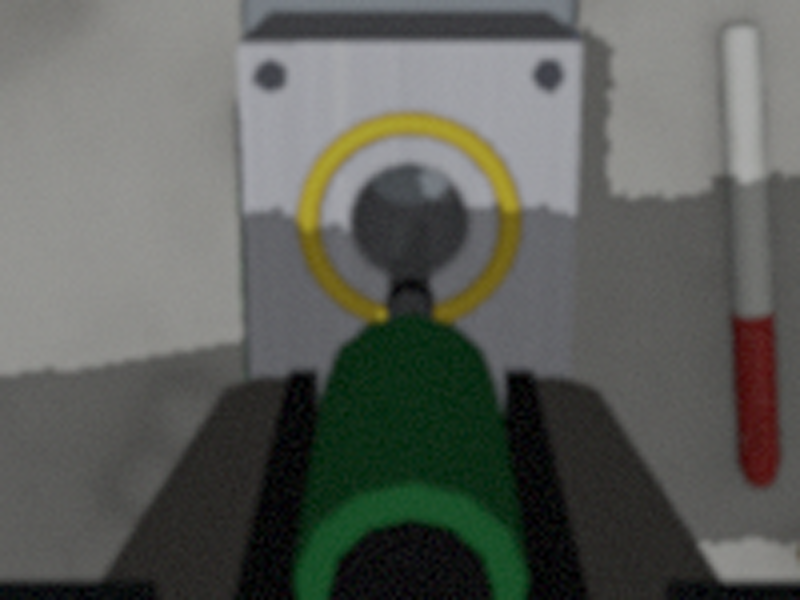

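```bash
python3 - <<'E'
from h import *
np.set_printoptions(precision=2,suppress=True)
u=np.array([np.cos(A),np.sin(A)]);v=np.array([-u[1],u[0]])
c=np.array([661.15,132.7])+0.7*u+0.25*v
line([*c,143.6],60);robot.hold(0.7)
o=readout.observe();print(o["t"],o["tcp_pos"],o["contact_force"],o["grip_width"]*92,o["joint_velocities"])
im,d,info=look("w7")
print("ring",ring(im,d,info)); rod(d,info,o["tcp_pos"][:2],60,125);darkmark(im,d,info,c,60,124)
s,sd=read_camera("scene");i=camera_info("scene");K=np.array(i["camera_matrix"])
for q in ["probe_mark","ringed_well"]:
    for r in mark_of("wrist",q)[:1]: print(q,r,at_z("wrist",r["xy"],80,info))
save("w7c",np.vstack([cv2.resize(im[150:270,220:420],(500,300),interpolation=cv2.INTER_CUBIC),cv2.resize(s[150:240,190:340],(500,300),interpolation=cv2.INTER_CUBIC)]))
E
```

```text
31.2917 [661.03 133.47 143.59] [-0.1  -0.82 -1.23] 25.450064256625385 [ 0. -0.  0. -0.  0. -0. -0.]
ring (array([661.24, 133.2 ,  22.25]), 847)
60 91 along u max 3.3 med -4.1; v -13.2..12.3 mid -0.4
70 473 along u max 15.2 med 7.1; v -16.0..15.9 mid -0.0
80 341 along u max 15.5 med 6.8; v -16.0..16.0 mid -0.0
90 21 along u max 3.3 med 2.9; v -3.5..3.3 mid -0.1
120 195 along u max 12.1 med 10.9; v -13.0..12.6 mid -0.2
60 7 45 | 62 7 46 | 64 7 46 | 66 10 45 | 68 10 46 | 70 9 43 | 72 5 38 | 74 4 30 | 76 8 25 | 78 7 19 | 80 13 23 | 82 26 38 | 84 7 45 | 86 7 48 | 88 10 45 | 90 13 45 | 92 5 43 | 94 3 41 | 
probe_mark {'xy': [320.3, 215.2], 'p': 0.89} [659.97 134.12  80.  ]
ringed_well {'xy': [323.6, 215.4], 'p': 0.76} [662.26 133.55  80.  ]
```

View pics/w7c.png

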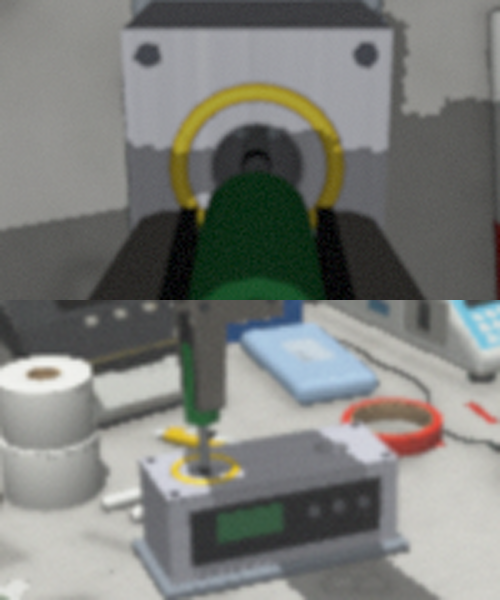

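```bash
python3 - <<'E'
from h import *
info=camera_info("wrist");d=np.load("w7.npy");P=cloud("wrist",d,info)
r=np.hypot(P[...,0]-661.1,P[...,1]-132.8)
k=(r>16)&(r<30)&(abs(P[...,2]-80)<8);print("top z",np.median(P[k][:,2]))
im=cv2.imread("pics/w7.png")[...,::-1];hsv=cv2.cvtColor(im,cv2.COLOR_RGB2HSV)
g=(cv2.inRange(hsv,(45,80,20),(90,255,255))>0)&(r<16);print("handle low z",np.percentile(P[g][:,2],[0.5,1,2,5]))
col=[]
for v in range(190,240):
    uu=range(317,324);print(v,int(im[v,317:324].mean()),round(float(np.median(P[v,318:323,2])),1),end=" | ")
o=readout.observe();print(o["tcp_pos"],o["contact_force"])
E
```

```text
top z 80.2965357093736
handle low z [122.42042821 123.11905939 125.08188014 129.66883152]
190 124 81.3 | 191 140 79.9 | 192 153 80.0 | 193 157 79.9 | 194 158 79.7 | 195 157 79.8 | 196 157 80.0 | 197 155 79.7 | 198 143 79.5 | 199 115 79.3 | 200 77 47.1 | 201 54 51.2 | 202 51 53.6 | 203 50 56.2 | 204 47 60.0 | 205 46 62.7 | 206 44 64.8 | 207 45 67.8 | 208 44 70.1 | 209 39 73.3 | 210 26 76.5 | 211 17 79.9 | 212 23 81.7 | 213 33 82.8 | 214 38 83.6 | 215 41 87.4 | 216 43 88.6 | 217 41 91.5 | 218 37 93.7 | 219 30 122.4 | 220 27 124.4 | 221 24 125.8 | 222 23 127.5 | 223 25 129.1 | 224 25 130.7 | 225 26 132.3 | 226 23 134.3 | 227 24 135.2 | 228 26 137.6 | 229 25 138.8 | 230 23 140.3 | 231 24 141.8 | 232 24 143.4 | 233 22 144.9 | 234 22 146.5 | 235 24 147.8 | 236 25 149.1 | 237 25 150.2 | 238 24 151.9 | 239 25 153.8 | [661.03740406 133.43212927 143.57804602] [ 0.44353794 -0.60347394 -1.37185654]
```

```bash
python3 -c "
from h import *
print(ticket.job_done())"
```

```text
the job is handed in; nothing more can be done
None
```

The job is handed in, at about 31 s of the 72 s allowed: both caps stand in the dishes of their own colour, and the gripper is holding the probe upright and still in the yellow-ringed well, with its rod within about 0.5 mm of centre and the depth mark at about 80 mm, level with the mouth.

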